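# Fit the water-pump impeller and hold the magnifier over it at viewing height

## Task

Slip the impeller onto the square end of the water-pump shaft, turned to match and pushed fully home, and let go of it. Then take the magnifier by its handle and hold it over the impeller to check the vanes: level, centred on the impeller, its lens at the height that the scriber tip of the height gauge marks, and finish while holding it there, steady in the air. Do not touch pump, impeller or gauge with the magnifier, and leave the gauge's setting and everything else as it is.

Things in the scene. Friction and masses are not known exactly. Their poses are not given: they have to be found in the camera images.
- impeller: Plain aluminium pump impeller, 60 g, lying flat, boss up, any yaw: round back plate 46 mm across, 4 mm thick; six vanes up to 12 mm height; central square boss 22 x 22 mm, up to 28 mm height, to grip. A 13.2 mm square bore goes right through, its sides parallel to the boss's. Origin: centre of its underside; z up along the bore; x, y square to the boss's faces. It goes on the shaft this way up.
- bearing: Bystander: steel ball bearing, 47 mm outside, 20 mm round hole, 14 mm thick, lying flat. It and the impeller may have swapped places. Origin: centre of its underside.
- pump: Cast aluminium engine side cover, fixed on the bench, its pump chamber open upwards. Origin: on the bench on the pump shaft's axis; z up; x towards its round clutch bulge. Casting 28 mm high, reaching 60 mm to -x, 198 mm to +x, 90 mm to each y side. Chamber wall: 30 mm inside, 37 mm outside radius (screw bosses to 47 mm), top 42 mm above the bench; nothing but the shaft is higher.
- shaft_seat (a point): Shoulder on the pump shaft, 30 mm above the bench, where the impeller's underside rests when home. Above it stands the shaft's square end, 12 x 12 mm, faces square to the pump's x and y: 20 mm straight, then a 4 mm nose tapering to 7 mm, top 54 mm above the bench. The impeller fits in any quarter turn with 0.6 mm play a side; home, its vanes end level with the chamber wall, its boss at 58 mm.
- magnifier: Hand magnifier, 130 g, lying flat: lens in a round rim 84 mm across, 14 mm thick; straight black handle 16 mm wide, 14 mm thick, in the rim's plane, running along -x from 42 to 145 mm from the lens centre. Centre of mass about 40 mm from the lens centre. Origin: below the lens centre, at the rim's underside; z up, square to the lens. Gripped flat across the handle it stays level.
- lens (a point): Centre of the magnifier's lens, midway in the rim's thickness (7 mm above its underside).
- scriber_tip (a point): Tip of the height gauge's scriber, at the blade's lower face, 120 to 165 mm above the bench: the height at which the lens is to be held. It is off to the pump's +y side, 10 to 17 cm from the shaft axis.
- gauge: Steel height gauge, fixed on the bench at the pump's +y side. Origin: on the bench under its beam; the scriber points to its -x and ends 100 mm from the beam. Base 60 mm wide, 34 mm high, from 60 mm to -x to 30 mm to +x; upright beam 8 x 22 mm, 336 mm high; locked slide 36 mm wide, from 5 mm below to 82 mm above the scriber's level.
- gauge_slide (a joint): Setting of the height gauge in m: the height of the scriber tip above the bench less 0.120. Locked by a stiff friction; not to be changed.
- pump_lid: A bystander to leave alone: the pump's round aluminium lid with an upright hose neck, 93 mm across its ears, 40 mm high, lying on the bench. Origin: centre of its underside.
- spark_plug: A bystander to leave alone: a spark plug, 82 mm long, 23 mm thick, lying along its x axis. Origin: under its middle.
- wrench: A bystander to leave alone: a steel combination spanner 170 mm long, 8 mm thick, lying flat along its x axis. Origin: under its middle.
- screwdriver: A bystander to leave alone: a screwdriver 200 mm long, handle 26 mm thick, lying along its x axis. Origin: under its middle.
- socket: A bystander to leave alone: a steel socket 28 mm in diameter, 36 mm high, standing upright. Origin: centre of its underside.
- bolt_dish: A bystander to leave alone: a round steel dish with bolts, 90 mm in diameter, 22 mm high. Origin: centre of its underside.
There are look-alikes about, which are no part of the job. There is more than one size of the magnifier; the one meant has the size given above. What is shaped like the impeller but turquoise is not meant.

How it is judged (in metres and radians):
On the way:
1. the impeller is fully home on the square shaft and let go (horizontal distance between impeller and shaft_seat below 0.0025 m and z of impeller in the frame of shaft_seat between -0.002 and 0.002 m and angle between impeller's own z axis and vertical below 0.06 rad and (angle between the x axis of impeller and the x axis of pump, either way round below 0.15 rad or angle between the x axis of impeller and the y axis of pump, either way round below 0.15 rad) and contact force between impeller and the fingers below 0.1 N), for 0.2 s.
At the end, for the whole second after the job is handed in: Impeller home on the shaft (within 2 mm of the shoulder, square to it) and not touched by the fingers; magnifier held in the air by the gripper alone, lens centre within 13 mm of the impeller axis and 8 mm of the scriber tip's height, level within 0.12 rad, at rest (all of step 1 and horizontal distance between lens and impeller below 0.013 m and z of lens in the frame of scriber_tip between -0.008 and 0.008 m and angle between magnifier's own z axis and vertical below 0.12 rad and contact force between magnifier and the fingers above 2 N and contact force between magnifier and pump below 0.1 N and contact force between magnifier and impeller below 0.1 N and contact force between magnifier and gauge below 0.1 N and linear speed of magnifier below 0.02 m/s and angular speed of magnifier below 0.2 rad/s); the arm keeps its last pose, push and grip.
It fails at once if the magnifier touches the pump, the impeller or the height gauge (contact force between magnifier and pump above 0.5 N or contact force between magnifier and impeller above 0.5 N or contact force between magnifier and gauge above 0.5 N).
It fails at once if the height gauge's setting is shifted by more than 3 mm (distance of scriber_tip from where it was at the start of the episode above 0.003 m).
It fails at once if something else on the bench is pushed more than 25 mm (distance of any of bearing, pump_lid, spark_plug, wrench, screwdriver, socket, bolt_dish from where it was at the start of the episode above 0.025 m).
It also fails if it takes over 64 s, if anything falls off the work surface, if the arm or the gripper's body presses on something with over 40 N, if the wrist force passes 120 N, or if a joint passes its speed limit or range.

## Robot

A 6-joint arm with a two-finger parallel gripper is mounted at the origin on the work surface. World frame = base frame: x ahead of the robot, y to its left, z up, the work surface at z = 0. Lengths are in mm, angles in rad, forces in N, time in s.
With the tool pointing down it reaches from about 400 to 925 mm from the base axis. Payload 12.5 kg.
Tool frame: the origin (TCP) lies midway between the tips of the shut fingers; the grasp point (between the pads) lies 19 mm behind it; z points along the fingers, y is the line along which they close (so a half turn about z gives the same grasp; the last joint's range is limited). The gripper opens to 95 mm and grips with 3 to 60 N. Pads are 20 mm wide; open, the fingers measure 119 mm over their backs; the gripper's body (75 mm by 180 mm) begins 59 mm behind the grasp point.
Start: joints at [-1.266, 0.491, 1.559, -0, 1.092, -0.106], TCP at [249.613, -573.01, 214.661] pointing down, gripper open.
Joint ranges: [-3.1, 3.1], [-0.84, 2.19], [0.05, 2.79], [-1.13, 4.28], [0.06, 2.93], [-2.69, 2.69]. Speed limits (rad/s): [2.22, 2.22, 2.79, 3.14, 3.14, 3.14].

## Interface

Orientations are given as [roll, pitch, yaw] about the fixed x, y, z axes, in that order (R = Rz(yaw) Ry(pitch) Rx(roll)).
In Python, from cell import state, read_camera, camera_info, env gives the robot as it stands.
- The arm moves only by the tool move_arm, never from a script. Its argument "commands" is a list of rows, each a list of 3 entries, a list of its own where there are three numbers: the shift along the world's x, y, z in cm, then the turn, a rotation vector about the world's x, y, z in degrees, then the opening, from 0 (shut) to 1 (fully open). A call has 1 to 10 rows; each row shifts and turns the commanded pose from where the row before left it; what a row does not reach is not made up. A row lasts 1/10 s, in which the tool goes at most 50 mm and 8.59 degrees, less where a joint would pass 70% of its speed; a pose out of reach is approached as far as the arm can. A call with a gripper value outside its range is refused whole. The fingers move at their own pace and stop on an object; the grip force is fixed at half the most. Time passes only in rows, so rows that do not move let the fingers close. It gives the time, the measured TCP pose, the force, the opening and the grip force at its end, in the units of the state.
- state(): the state, without advancing time (a new reading comes with each control period).
- read_camera(name): name is "scene" or "top" or "wrist"; returns the picture (480x640x3 uint8, blue, green, red); there is no depth.
- camera_info(name): a dict with "K" (3x3 intrinsics, pixels), "cam_to_world" (4x4, takes a point from camera to world coordinates). Camera axes: x right, y down, z forward; pixel columns grow to the right and rows downward; lengths in mm; the calibration is good to about 2 mm. A picture is of the moment at which its call begins: read the wrist's pose just before it. camera_info takes no time and is no camera call; for the wrist camera it gives the pose at the moment of the call.
- env.job_done(): hands the job in; it is judged then, once.
The state is a dict: "t": time; "joints": joint angles; "qvel": joint speeds; "tau": joint torques, N m; "eef_pos": TCP position; "tcp_rot": TCP orientation; "ft_force": force on the tool from outside, world axes, zero at the start; "moment": the same for the moment, N m; "opening": opening from 0.0 (shut) to 1.0 (fully open); "grip_force": force on a finger pad.
Only numpy, scipy, OpenCV 4.12 (cv2) and the standard library are available. Lean on these libraries where they do the work, as an engineer would, in place of code of your own. Each camera call takes 0.05 s, during which the arm holds its last target. There are 200 camera calls.

## Working session

There is one attempt and no reset: what is moved stays moved. The work goes in short steps, Python scripts to look and compute and a tool call to move; the robot and the scene stay as the last step left them, time stands still between calls to the robot, and variables do not carry over. Pictures are saved under pics/ and viewed, at most 10 in all, crops included, and the job is handed in when it is done.

Besides the shell and the picture viewer there is one more tool, called after "Call:" by a JSON object that holds its "method" and its "body", one argument or row to a line. move_arm: Moves the arm, as the interface text tells. Its arguments: {"type":"object","properties":{"commands":{"type":"array"}},"required":["commands"]}

```bash
mkdir -p pics; cat > h.py <<'E'
import numpy as np, cv2
from cell import state, read_camera, camera_info, env
def ray(info,u,v):
    K=np.array(info["K"]);T=np.array(info["cam_to_world"])
    return T[:3,3],T[:3,:3]@np.linalg.solve(K,[u,v,1.0])
def at(info,u,v,z):
    o,d=ray(info,u,v);return o+d*(z-o[2])/d[2]
def proj(info,p):
    T=np.linalg.inv(np.array(info["cam_to_world"]));c=T[:3,:3]@np.array(p,float)+T[:3,3];q=np.array(info["K"])@c
    return q[:2]/q[2]
def snap(n,f):
    i=camera_info(n);im=read_camera(n);cv2.imwrite(f,im);return i,im
E
python3 - <<'E'
from h import *
for n in("top","scene"):
    i,im=snap(n,f"pics/{n}0.png");print(n,np.round(i["K"],1).tolist(),np.round(i["cam_to_world"],3).tolist())
E
```

```text
top [[450.5, 0.0, 320.5], [0.0, 450.5, 233.1], [0.0, 0.0, 1.0]] [[0.002, -0.999, 0.043, 415.166], [-1.0, -0.002, 0.006, -3.844], [-0.006, -0.043, -0.999, 1142.737], [0.0, 0.0, 0.0, 1.0]]
scene [[486.6, 0.0, 317.4], [0.0, 486.6, 241.6], [0.0, 0.0, 1.0]] [[0.526, 0.476, -0.704, 1195.236], [0.85, -0.31, 0.425, -431.084], [-0.016, -0.823, -0.568, 676.45], [0.0, 0.0, 0.0, 1.0]]
```

View pics/top0.png

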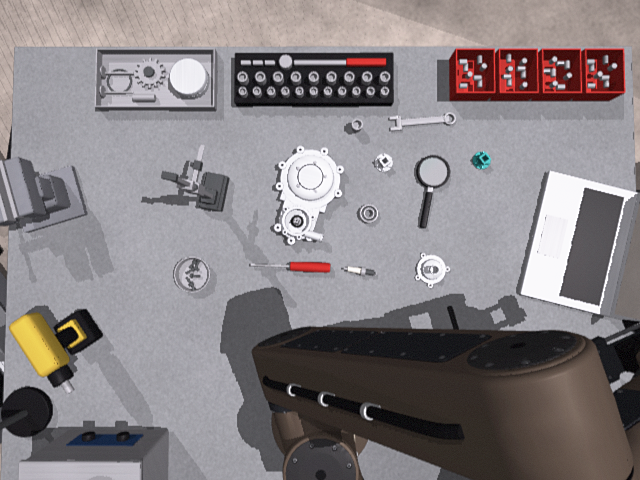

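View pics/scene0.png

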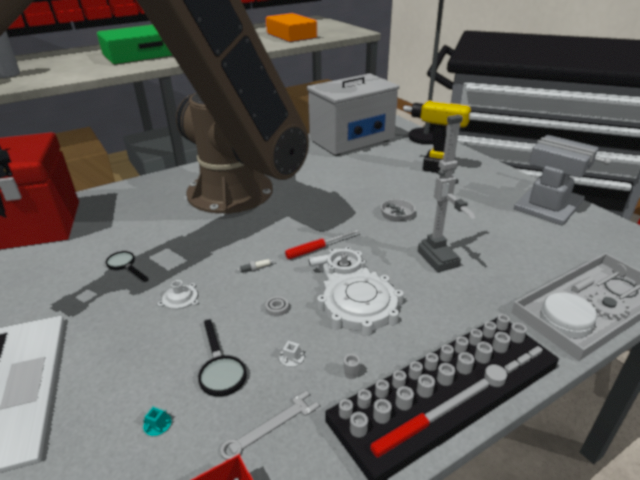

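Candidates for the impeller: aluminium one at top (384,161), turquoise look-alike (483,160, excluded), bearing (368,213). For the magnifier: large one at top (432,170), about 35 px × 2.5 ≈ 86 mm, and a smaller one hidden under the arm (scene 120,260). The pump shaft is at top (297,221) with its bulge at (312,175). The gauge is at (205,190). Next, one close crop to check these choices.

```bash
python3 - <<'E'
from h import *
im=cv2.imread("pics/top0.png");s=cv2.imread("pics/scene0.png")
c=lambda a,x,y,w,h,W,H:cv2.resize(a[y:y+h,x:x+w],(W,H),interpolation=cv2.INTER_CUBIC)
A=c(im,265,140,100,110,400,440) if 0 else c(im,268,140,80,110,290,400)
B=c(im,366,140,100,100,400,400)[:, :510-0]
C=c(im,135,135,100,80,375,300)
D=c(s,415,110,80,165,145,300);
o=np.zeros((600,800,3),np.uint8)
A=c(im,270,145,80,60*80//80,400,300);A=c(im,265,190,80,60,400,300);B=c(im,366,135,100,75,400,300);C=c(im,140,140,100,75,400,300);D=c(s,415,160,80,60,400,300)
o[:300,:400]=A;o[:300,400:]=B;o[300:,:400]=C;o[300:,400:]=D
cv2.imwrite("pics/c1.png",o)
i=camera_info("top")
for n,u,v,z in[("imp",384,161,15),("shaft",297,221,45),("bulge",312,175,30),("lens",432,170,7),("hEnd",424,227,7),("bear",368,213,10)]:print(n,at(i,u,v,z).round(1))
E
```

```text
imp [ 645.8 -157.1   15. ]
shaft [491.8  59.9  45. ]
bulge [607.5  24.   30. ]
lens [ 624.6 -279.6    7. ]
hEnd [ 479.9 -258.3    7. ]
bear [ 514.8 -116.9   10. ]
```

View pics/c1.png

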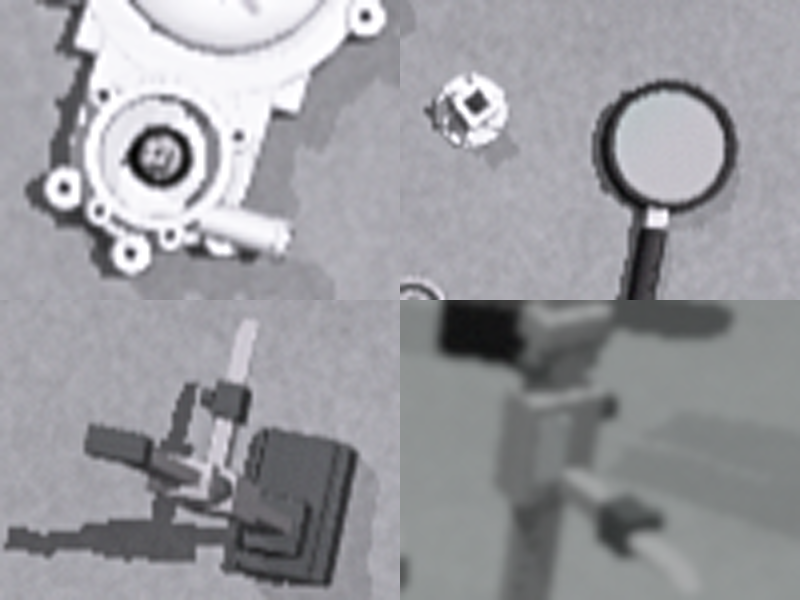

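The crop confirms the choice: the aluminium impeller's square boss and bore show at about top (485,166→384,161). The large magnifier has a 33–35 px rim, which matches 84 mm. The scriber tip is near top (202,145) and scene (474,215). Moving in for a closer look.

Call:
{"method": "move_arm", "body": {
  "commands": [
    [[3.2,3.7,0.3],[0,0,0],1],
    [[3.2,3.7,0.3],[0,0,0],1],
    [[3.2,3.7,0.3],[0,0,0],1],
    [[3.2,3.7,0.3],[0,0,0],1],
    [[3.2,3.7,0.3],[0,0,0],1],
    [[3.2,3.7,0.3],[0,0,0],1],
    [[3.2,3.7,0.3],[0,0,0],1],
    [[3.2,3.7,0.3],[0,0,0],1],
    [[3.2,3.7,0.3],[0,0,0],1],
    [[3.2,3.7,0.3],[0,0,0],1]
  ]
}}

```text
t: 1.1
eef_pos: [570.6, -201.2, 244.6]
tcp_rot: [-3.141, 0.0, 0.411]
ft_force: [0.9, -0.7, -0.0]
opening: 0.995
grip_force: 0.0
```

```bash
python3 - <<'E'
from h import *
s=state();print(s["t"],s["eef_pos"],s["tcp_rot"],s["joints"])
i=camera_info("wrist");print(np.round(i["K"],1).tolist(),np.round(i["cam_to_world"],3).tolist())
for u,v in[(0,0),(640,0),(0,480),(640,480),(320,240)]:print(u,v,at(i,u,v,20).round())
E
```

```text
1.1 [ 570.5787933  -201.17415651  244.6022007 ] [-3.14136220e+00  2.88641839e-04  4.10829345e-01] [-4.48081117e-01  4.34588398e-01  1.57176963e+00 -7.49819633e-05
  1.13559767e+00  7.11917522e-01]
[[353.8, 0.0, 322.1], [0.0, 353.8, 236.2], [0.0, 0.0, 1.0]] [[0.4, -0.875, -0.274, 649.198], [-0.916, -0.382, -0.12, -166.904], [0.0, 0.299, -0.954, 415.711], [0.0, 0.0, 0.0, 1.0]]
0 0 [631. 165.  20.]
640 0 [ 879. -403.   20.]
0 480 [-7. 72. 20.]
640 480 [ 376. -805.   20.]
320 240 [ 530. -216.   20.]
```

```bash
python3 - <<'E'
from h import *
i,im=snap("wrist","pics/w1.png")
np.savez("pics/w1.npz",K=i["K"],cam_to_world=i["cam_to_world"])
for p in[(646,-157,28),(492,60,54),(625,-280,7)]:print(proj(i,p))
E
```

```text
[312.10471548 124.308327  ]
[ 56.55462965 180.04570256]
[403.06886455 186.30011924]
```

View pics/w1.png

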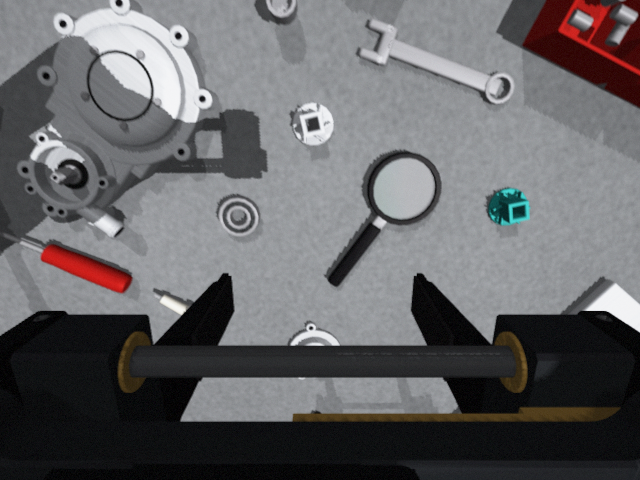

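The view shows impeller (313,124), magnifier lens (404,187), handle end (335,281), shaft about (60,177) and gauge shadow only. Going lower over the impeller.

Call:
{"method": "move_arm", "body": {
  "commands": [
    [[1.9,1.1,-2.4],[0,0,0],1],
    [[1.9,1.1,-2.4],[0,0,0],1],
    [[1.9,1.1,-2.4],[0,0,0],1],
    [[1.9,1.1,-2.4],[0,0,0],1],
    [[0,0,0],[0,0,0],1],
    [[0,0,0],[0,0,0],1]
  ]
}}

```text
t: 1.75
eef_pos: [645.3, -158.9, 148.2]
tcp_rot: [-3.141, 0.001, 0.411]
ft_force: [-0.6, -0.7, 0.1]
opening: 0.996
grip_force: 0.0
```

```bash
python3 - <<'E'
from h import *
i,im=snap("wrist","pics/w2.png")
np.savez("pics/w2.npz",K=i["K"],cam_to_world=i["cam_to_world"])
p=proj(i,(646,-157,20)).round().astype(int);print(p,camera_info("wrist")["cam_to_world"][2])
x,y=max(p[0]-60,0),max(p[1]-45,0);print(x,y)
a=cv2.resize(im[y:y+90,x:x+120],(800,600),interpolation=cv2.INTER_CUBIC)
b=cv2.imread("pics/w1.png")
cv2.imwrite("pics/c2.png",a)
# shaft from w1
cv2.imwrite("pics/c3.png",cv2.resize(b[110:260,0:200],(800,600),interpolation=cv2.INTER_CUBIC))
E
```

```text
[320 226] [ 7.54753937e-04  2.98839441e-01 -9.54303107e-01  3.20271386e+02]
260 181
```

View pics/c2.png

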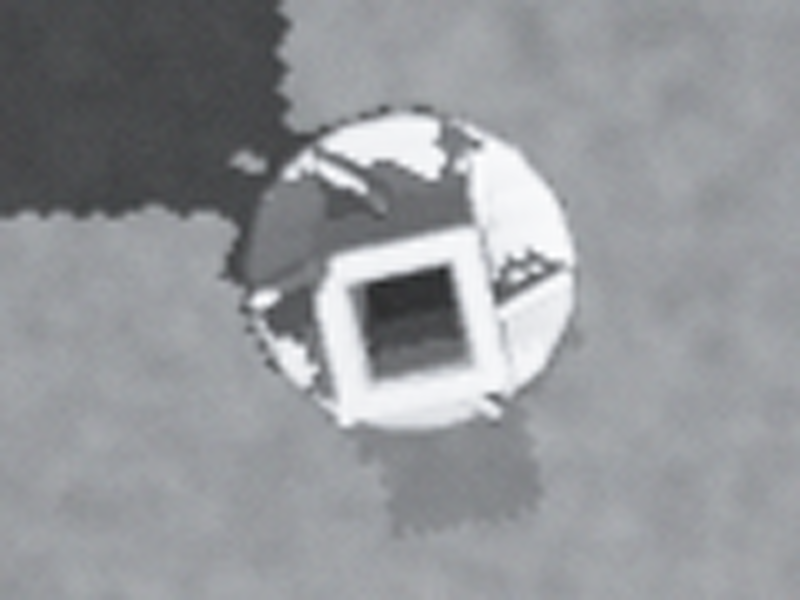

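The crop shows the boss top corners at about (328,262), (472,230), (508,392), (350,425), with the bore inside. The boss is turned slightly relative to the gripper.

```bash
python3 - <<'E'
from h import *
i=dict(np.load("pics/w2.npz"))
for nm,cs in[("boss",[(328,262),(472,230),(508,392),(350,425)]),("bore",[(352,286),(452,265),(472,362),(370,381)])]:
    P=np.array([at(i,260+u/6.667,181+v/6.667,28) for u,v in cs]);print(nm,P.mean(0).round(1))
    for a,b in zip(P,np.roll(P,-1,0)):
        d=b-a;print(np.linalg.norm(d).round(1),np.degrees(np.arctan2(d[1],d[0])).round(1)%90)
E
```

```text
boss [ 645.1 -159.1   28. ]
18.8 36.5
22.2 36.19999999999999
21.0 36.099999999999994
22.1 30.4
bore [ 645.5 -158.5   28. ]
13.1 35.9
13.2 35.19999999999999
13.5 34.7
13.0 33.5
```

View pics/c3.png

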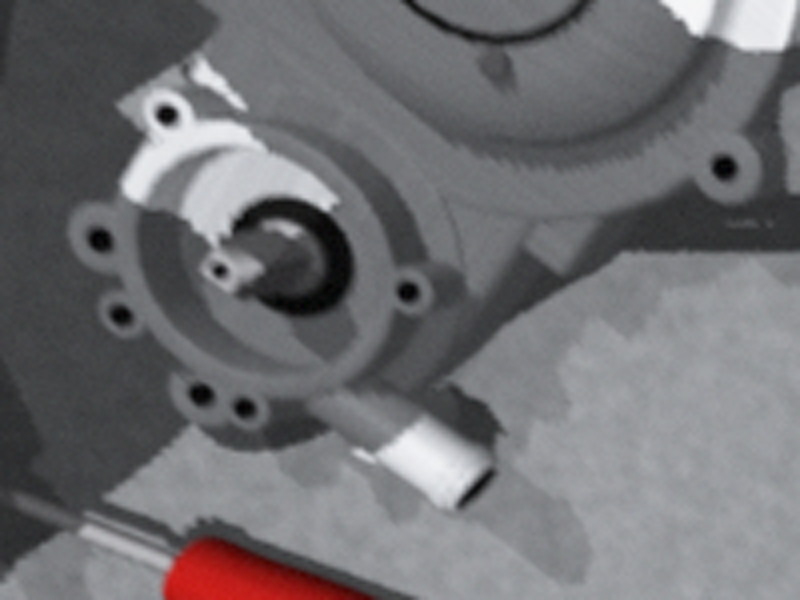

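Bore centre is (645.5,-158.5), side 13.2 mm as it should be, orientation 35° (tool is at 23.5°). Turning +11.5° and descending to z≈14.

Call:
{"method": "move_arm", "body": {
  "commands": [
    [[0,0,-3],[0,0,5.8],0.5],
    [[0,0.05,-3],[0,0,5.7],0.5],
    [[0,0,-3],[0,0,0],0.5],
    [[0,0,-2],[0,0,0],0.5],
    [[0,0,-1.5],[0,0,0],0.5],
    [[0,0,-0.9],[0,0,0],0.5],
    [[0,0,0],[0,0,0],0.5],
    [[0,0,0],[0,0,0],0.5]
  ]
}}

```text
t: 2.6
eef_pos: [646.0, -158.8, 15.7]
tcp_rot: [3.14, -0.001, 0.611]
ft_force: [0.1, -0.3, 0.6]
opening: 0.503
grip_force: 0.0
```

Call:
{"method": "move_arm", "body": {
  "commands": [
    [[0,0,0],[0,0,0],0.1],
    [[0,0,0],[0,0,0],0.1],
    [[0,0,0],[0,0,0],0.1],
    [[0,0,0],[0,0,0],0.1],
    [[0,0,0],[0,0,0],0.1],
    [[0,0,0],[0,0,0],0.1]
  ]
}}

```text
t: 3.2
eef_pos: [645.7, -158.5, 15.0]
tcp_rot: [3.141, -0.0, 0.612]
ft_force: [-1.0, 0.3, 4.0]
opening: 0.231
grip_force: 30.0
```

Call:
{"method": "move_arm", "body": {
  "commands": [
    [[0,0,3],[0,0,0],0.1],
    [[0,0,4],[0,0,0],0.1],
    [[-1,0.9,4],[0,0,0],0.1],
    [[-3,2.7,3.0],[0,0,0],0.1],
    [[-3.2,2.9,0],[0,0,0],0.1],
    [[-3.2,2.9,0],[0,0,0],0.1],
    [[-3.2,2.9,0],[0,0,0],0.1],
    [[-3.2,2.9,0],[0,0,0],0.1],
    [[-2.5,2.3,0],[0,0,0],0.1],
    [[-1,0.9,0],[0,0,0],0.1]
  ]
}}

```text
t: 4.2
eef_pos: [440.6, 26.8, 154.6]
tcp_rot: [-3.141, 0.001, 0.613]
ft_force: [-0.2, 0.3, -0.4]
opening: 0.228
grip_force: 30.0
```

```bash
python3 - <<'E'
from h import *
s=state();print(s["eef_pos"],s["opening"],s["grip_force"])
i,im=snap("wrist","pics/w3.png")
np.savez("pics/w3.npz",K=i["K"],cam_to_world=i["cam_to_world"])
p=proj(i,(492,60,54)).round().astype(int);print(p)
x,y=max(p[0]-50,0),max(p[1]-75,0);print(x,y)
a=cv2.resize(im[y:y+150,x:x+100],(400,600),interpolation=cv2.INTER_CUBIC)
b=cv2.resize(im[:,:],(400,300))
cv2.imwrite("pics/c4.png",np.hstack([a,np.vstack([b,cv2.resize(im[p[1]-18:p[1]+18,p[0]-24:p[0]+24],(400,300),interpolation=cv2.INTER_CUBIC)])]))
E
```

```text
[440.59468025  26.78698046 154.61352742] 0.22847019448940079 29.999992176890373
[325 159]
275 84
```

View pics/c4.png

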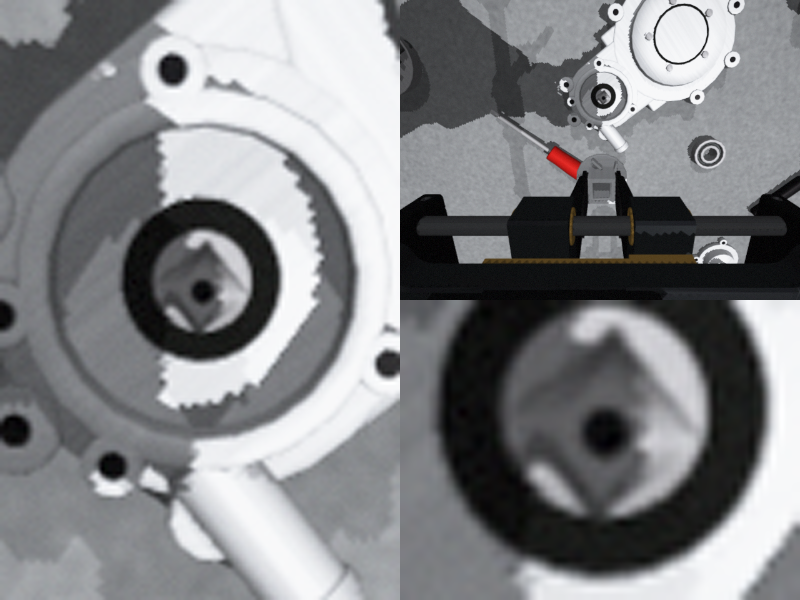

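The view shows the shaft end's dark centre at full-image (325.8,156.8), with the square as a diamond around it. The bulge ring centre is near (451,53). The impeller sits straight in the fingers.

```bash
python3 - <<'E'
from h import *
i=dict(np.load("pics/w3.npz"));im=cv2.imread("pics/w3.png");g=cv2.cvtColor(im,6)
S=at(i,325.75,156.75,54);print("S",S.round(1))
for q in[(326.8,144),(336.4,156.6),(325,166.8),(314.2,155.4)]:
    d=at(i,*q,50)-S;print(np.linalg.norm(d[:2]).round(1),(np.degrees(np.arctan2(d[1],d[0]))+45)%90)
# black ring of bulge: dark thin ring
m=(g[0:120,380:520]<70).astype(np.uint8)
n,l,st,c=cv2.connectedComponentsWithStats(m)
for k in range(1,n):
    if st[k,4]>60:
        x,y,w,h,a=st[k];u,v=380+x+w/2,y+h/2;b=at(i,u,v,28);print(st[k],(u,v),b.round(1),np.degrees(np.arctan2(*(b-S)[1::-1])).round(2))
# seal ring around shaft, and refined dark hole
m=(g[110:200,280:370]<60).astype(np.uint8)
n,l,st,c=cv2.connectedComponentsWithStats(m)
for k in range(1,n):
    if st[k,4]>5:x,y,w,h,a=st[k];print(st[k],280+x+(w-1)/2,110+y+(h-1)/2,(c[k]+[280,110]).round(1))
# scriber tip triangulation
t=camera_info("top");s=camera_info("scene")
o1,d1=ray(t,202.5,145.5);o2,d2=ray(s,474,215)
A=np.stack([d1,-d2],1);k=np.linalg.lstsq(A,o2-o1,rcond=None)[0];print(o1+d1*k[0],o2+d2*k[1])
E
```

```text
S [493.9  60.8  54. ]
9.1 75.11606380470211
8.2 78.61240110030529
7.9 76.44503975666993
8.8 75.7743270358936
[ 26   6  88  97 640] (np.float64(450.0), np.float64(54.5)) [608.6  26.1  28. ] -16.79
[ 26  24  39  40 707] 325.0 153.5 [324. 153.]
[43 44  6  6 28] 325.5 156.5 [325.2 156.5]
[ 0 78  2  7 12] 280.5 191.0 [280.4 191. ]
[20 87  6  3 14] 302.5 198.0 [302.5 198.3]
[649.42578219 261.54320493 163.21628538] [650.8862277  263.29636264 164.04055594]
```

Shaft axis S is (493.9,60.8), with its square at about -15° (≡75°), so I turn +40° and move over it. The scriber triangulates to about (650,262,163). That height is plausible but the distance is larger than stated, so I'll check it with the wrist camera later.

Call:
{"method": "move_arm", "body": {
  "commands": [
    [[1.1,0.7,0],[0,0,8],0.1],
    [[1.1,0.7,0],[0,0,8],0.1],
    [[1.1,0.7,0],[0,0,8],0.1],
    [[1.1,0.7,-2],[0,0,8],0.1],
    [[0.9,0.6,-3],[0,0,8],0.1],
    [[0,0,-2],[0,0,0],0.1],
    [[0,0,0],[0,0,0],0.1],
    [[0,0,0],[0,0,0],0.1],
    [[0,0,0],[0,0,0],0.1]
  ]
}}

```text
t: 5.15
eef_pos: [496.6, 59.0, 85.4]
tcp_rot: [3.14, -0.0, 1.309]
ft_force: [0.1, -0.0, -1.3]
opening: 0.23
grip_force: 30.0
```

```bash
python3 - <<'E'
from h import *
s=state();print(s["eef_pos"],s["tcp_rot"],s["joints"].round(2))
i,im=snap("wrist","pics/w4.png")
np.savez("pics/w4.npz",K=i["K"],cam_to_world=i["cam_to_world"])
p=proj(i,(494,61,54));print(p)
x,y=int(p[0])-80,int(p[1])-70
g=cv2.resize(im[y:y+120,x:x+160],(800,600),interpolation=cv2.INTER_CUBIC)
for z in(42,54):
    q=proj(i,(494,61,z));print(z,q,((q-[x,y])*5).round())
print(x,y);cv2.imwrite("pics/c5.png",g)
E
```

```text
[496.61708303  58.95540697  85.44736312] [ 3.13988109e+00 -3.80924552e-04  1.30881852e+00] [-0.01  0.5   1.99 -0.    0.64  0.25]
[315.97943791 268.17671955]
42 [316.24971972 261.06677861] [406. 315.]
54 [315.97943791 268.17671955] [405. 351.]
235 198
```

View pics/c5.png

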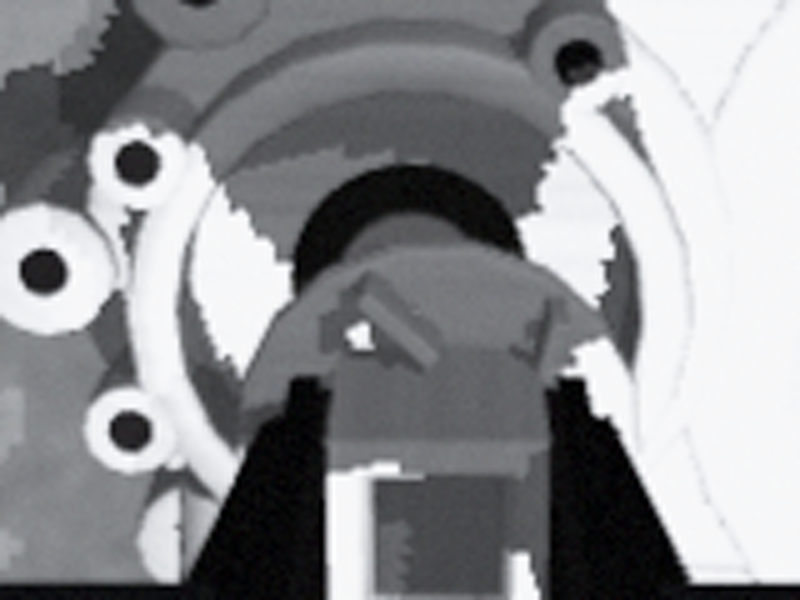

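The view shows the impeller gripped straight, bore between the fingers, and the seal ring centred at column 408. Column 406 was predicted for the shaft, so they agree. The tool is off S by (+2.6,-2.0) and needs shifting. Checking the offset along tool x too.

```bash
python3 - <<'E'
from h import *
s=state();T=s["eef_pos"];a=s["tcp_rot"][2];X=np.array([np.cos(a),np.sin(a)]);Y=np.array([X[1],-X[0]])
print(T)
i3=dict(np.load("pics/w3.npz"));i=dict(np.load("pics/w4.npz"));f=lambda u,v,z:at(i,235+u/5,198+v/5,z)[:2]
u0=T[2]-15
for n,q in[("boss L",(327,442)),("boss R",(549,442)),("bore back",(438,476)),("plate far",(425,245))]:
    z=u0+(4 if "plate" in n else 28);d=f(*q,z)-T[:2];print(n,(d@X).round(1),(d@Y).round(1))
for z in(28,30,32):
    c3=at(i3,324.5,153.5,z);L=at(i3,305.5,153.5,z);R=at(i3,344.5,153.5,z);r=np.linalg.norm(R-L)/2
    l,rr,t=f(293,285,z),f(523,265,z),f(410,163,z)
    print(z,c3.round(1),r.round(1),"w4 centre",(t-X*r).round(1),((l+rr)/2).round(1))
E
```

```text
[496.51702462  59.03389858  85.5524922 ]
boss L 10.1 -9.9
boss R 10.1 11.9
bore back 6.4 1.0
plate far 22.2 -0.4
28 [493.8  61.6  28. ] 16.0 w4 centre [494.5  61.4] [494.1  61.4]
30 [493.9  61.7  30. ] 15.9 w4 centre [494.7  62. ] [494.4  62.1]
32 [494.1  61.8  32. ] 15.8 w4 centre [494.9  62.7] [494.6  62.8]
```

Aligning impeller to shaft in the same view gives a TCP target of about (493.8,61.9), a shift of (-2.7,+2.9) mm. Then I descend gently.

Call:
{"method": "move_arm", "body": {
  "commands": [
    [[-0.27,0.29,0],[0,0,0],0.1],
    [[0,0,-0.5],[0,0,0],0.1],
    [[0,0,0],[0,0,0],0.1],
    [[0,0,-0.6],[0,0,0],0.1],
    [[0,0,-0.4],[0,0,0],0.1],
    [[0,0,-0.4],[0,0,0],0.1],
    [[0,0,0],[0,0,0],0.1],
    [[0,0,0],[0,0,0],0.1]
  ]
}}

```text
t: 6.0
eef_pos: [493.0, 62.2, 65.3]
tcp_rot: [-3.141, 0.0, 1.31]
ft_force: [0.6, -0.6, -0.9]
opening: 0.229
grip_force: 30.0
```

Call:
{"method": "move_arm", "body": {
  "commands": [
    [[0,0,-0.3],[0,0,0],0.1],
    [[0,0,-0.4],[0,0,0],0.1],
    [[0,0,-0.3],[0,0,0],0.1],
    [[0,0,0],[0,0,0],0.1]
  ]
}}

```text
t: 6.4
eef_pos: [493.1, 62.0, 55.0]
tcp_rot: [-3.141, 0.0, 1.31]
ft_force: [0.5, -4.2, -3.5]
opening: 0.23
grip_force: 30.0
```

Call:
{"method": "move_arm", "body": {
  "commands": [
    [[0,-0.03,-0.3],[0,0,0],0.1],
    [[0,0,-0.4],[0,0,0],0.1],
    [[0,0,-0.3],[0,0,0],0.1],
    [[0,0,0],[0,0,0],0.1],
    [[0,0,0],[0,0,0],0.1]
  ]
}}

```text
t: 6.9
eef_pos: [493.1, 62.0, 45.3]
tcp_rot: [-3.141, 0.0, 1.31]
ft_force: [0.7, -2.5, -2.1]
opening: 0.229
grip_force: 30.0
```

Call:
{"method": "move_arm", "body": {
  "commands": [
    [[0,0,-0.1],[0,0,0],0.1],
    [[0,0,0],[0,0,0],0.1],
    [[0,0,0],[0,0,0],0.1]
  ]
}}

```text
t: 7.2
eef_pos: [493.1, 61.9, 44.9]
tcp_rot: [3.141, -0.0, 1.31]
ft_force: [-1.2, -2.6, 4.4]
opening: 0.231
grip_force: 30.0
```

Seated: TCP z is 45.0 and there is an upward reaction. Releasing and rising.

Call:
{"method": "move_arm", "body": {
  "commands": [
    [[0,0,0],[0,0,0],0.4],
    [[0,0,0],[0,0,0],0.4],
    [[0,0,0],[0,0,0],0.4],
    [[0,0,2],[0,0,0],0.4],
    [[0,0,3],[0,0,0],0.4],
    [[0,0,4],[0,0,0],0.4],
    [[0,0,4],[0,0,0],0.4],
    [[0,0,2],[0,0,0],0.4],
    [[0,0,0],[0,0,0],0.4],
    [[0,0,0],[0,0,0],0.4]
  ]
}}

```text
t: 8.2
eef_pos: [492.8, 62.0, 194.1]
tcp_rot: [3.142, -0.0, 1.31]
ft_force: [1.0, 0.5, -0.9]
opening: 0.4
grip_force: 0.0
```

```bash
python3 - <<'E'
from h import *
i,im=snap("wrist","pics/w5.png");np.savez("pics/w5.npz",K=i["K"],cam_to_world=i["cam_to_world"])
print(state()["eef_pos"],camera_info("wrist")["cam_to_world"][:3,3])
print(proj(i,(650,262,163)),proj(i,(494,61,58)),proj(i,(550,255,34)))
cv2.imwrite("pics/w5s.png",cv2.resize(im,(800,600)))
E
```

```text
[492.58879845  61.97530664 193.55864722] [515.41818609 144.39293355 364.65908189]
[ 559.30496545 -244.25482748] [322.82918213 225.41867141] [328.1841064  -27.15701926]
```

View pics/w5s.png

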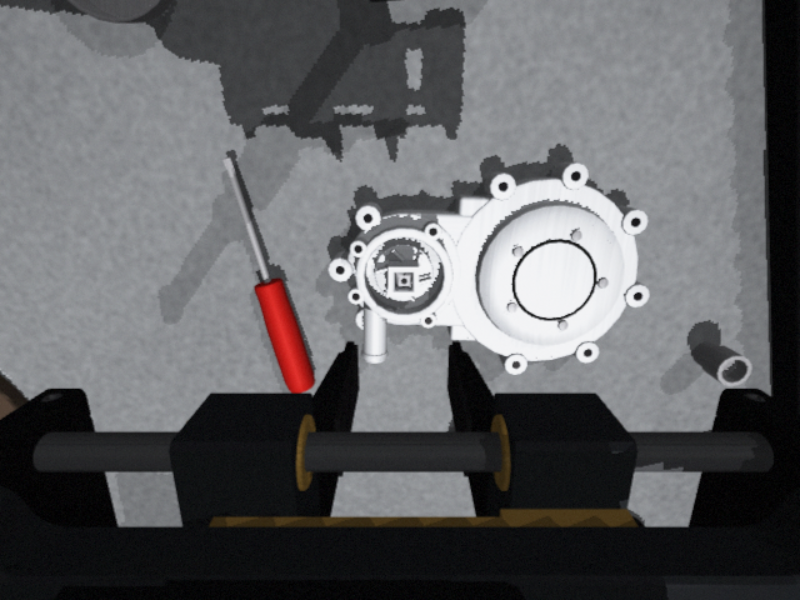

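The impeller is seated in the chamber (boss at (403,281), square to the pump). The gauge is out of view. Rising above the beam height to see it.

Call:
{"method": "move_arm", "body": {
  "commands": [
    [[0,0,4.5],[0,0,0],0.7],
    [[0,0,4.5],[0,0,0],0.7],
    [[1.5,1,4],[0,0,0],0.7],
    [[2,1.5,3.5],[0,0,0],0.7],
    [[2,1.5,0],[0,0,0],0.7],
    [[1.5,1,0],[0,0,0],0.7],
    [[0,0,0],[0,0,0],0.7],
    [[0,0,0],[0,0,0],0.7]
  ]
}}

```text
t: 9.05
eef_pos: [562.7, 111.8, 357.7]
tcp_rot: [-3.139, 0.001, 1.31]
ft_force: [0.1, -0.7, -0.2]
opening: 0.699
grip_force: 0.0
```

```bash
python3 - <<'E'
from h import *
i,im=snap("wrist","pics/w6.png");np.savez("pics/w6.npz",K=i["K"],cam_to_world=i["cam_to_world"])
s=cv2.imread("pics/scene0.png");t=cv2.imread("pics/top0.png")
print(state()["eef_pos"])
for p in[(650,262,163),(550,255,34),(550,255,336)]:print(proj(i,p).round())
o=np.zeros((600,800,3),np.uint8)
o[:300,:400]=cv2.resize(im,(400,300))
o[300:,:400]=cv2.resize(t[140:215,140:240],(400,300),interpolation=cv2.INTER_CUBIC)
o[:,400:]=cv2.resize(s[110:275,400:510],(400,600),interpolation=cv2.INTER_CUBIC)
cv2.imwrite("pics/c6.png",o)
E
```

```text
[562.52077867 111.62006775 358.28533776]
[372.  31.]
[284.  85.]
[218.  16.]
```

View pics/c6.png

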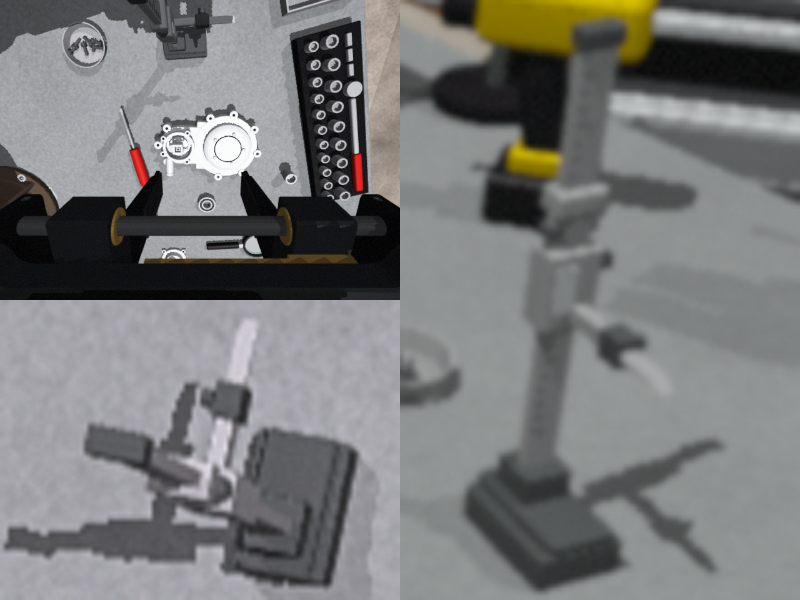

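The wrist view shows the scriber tip at full-image (374,29), where (372,31) was predicted. The scene view shows it at (474,217) and the top view at (202.5,145.5). Same single gauge, so I triangulate with all three and measure the magnifier from w1.

```bash
python3 - <<'E'
from h import *
from scipy.optimize import least_squares as ls
w=dict(np.load("pics/w6.npz"));t=camera_info("top");s=camera_info("scene")
obs=[(w,(374,29)),(t,(202.5,145.5)),(s,(474,217))]
F=lambda p:np.concatenate([proj(i,p)-q for i,q in obs])
r=ls(F,[650,262,150]);print(r.x.round(1),r.fun.round(1))
for k in range(3):
    o=[obs[j] for j in range(3) if j!=k];q=ls(lambda p:np.concatenate([proj(i,p)-x for i,x in o]),r.x);print(k,q.x.round(1))
im=cv2.imread("pics/w6.png");g=cv2.cvtColor(im,6);print(g[18:42:2,350:386:2])
sc=cv2.cvtColor(cv2.imread("pics/scene0.png"),6);print(sc[205:224,462:482])
# magnifier in w1
i=dict(np.load("pics/w1.npz"));im=cv2.imread("pics/w1.png");g=cv2.cvtColor(im,6)
m=(g<55).astype(np.uint8);m[270:]=0
n,l,st,c=cv2.connectedComponentsWithStats(m)
k=[k for k in range(1,n) if st[k,0]<=400<=st[k,0]+st[k,2] and st[k,1]<187<st[k,1]+st[k,3] and st[k,4]>300]
for q in k:print(st[q])
k=l[187,368:380].max();cn=max(cv2.findContours((l==k).astype(np.uint8),0,1)[0],key=len);e=cv2.fitEllipse(cn);print(e,at(i,*e[0],7))
for u,v in[(370,187),(439,187),(404,152),(404,223)]:print(at(i,u,v,10).round(1))
L=at(i,*e[0],10);E=at(i,335,281,7);d=L-E;print("len",np.linalg.norm(d),np.degrees(np.arctan2(d[1],d[0])))
E
```

```text
[652.4 263.6 159.9] [-0.4  0.4 -0.5 -1.   0.3  0.1]
0 [651.  263.3 159.2]
1 [652.7 263.6 160.3]
2 [657.3 268.8 134.1]
[[163 163 169 176 168 168 164 157 157 164 167 158 160 166 163 156 159 165]
 [169 167 167 171 165 168 166 159 163 166 160 151 156 159 159 156 160 165]
 [173 172 166 167 164 166 163 163 167 167 165 158 155 160 160 162 164 164]
 [172 169 163 161 156 152 151 154 159 159 159 170 163 161 161 167 165 159]
 [106 106 102 105 103 104 104 106 104 107 105 154 203 166 166 166 161 153]
 [108 102 106 107 104 103 106 106 104 106 106 154 203 170 172 167 165 162]
 [109 103 108 103 106 104 105 103 107 104 109 157 207 168 166 163 160 164]
 [103 104 100 103 102 102 106 101 103 102 108 211 211 162 163 162 161 158]
 [108 108 106 106 108 105 108 107 104 102 103 208 214 163 160 155 157 157]
 [104 100  99 101 101  99 103 106 111 112 121 157 198 169 158 151 154 160]
 [122 139 130 148 160 159 163 164 166 165 165 169 165 165 164 160 161 162]
 [177 174 167 168 164 156 162 164 165 169 168 166 158 160 165 165 163 164]]
[[ 74  79  83  82  89 111 133 145 147 148 147 147 146 145 145 144 144 144
  145 1
[... 1134 characters left out ...]
 149 149 148 151 152 152 150 148 148 148 148 149
  149 150]
 [150 150 149 150 149 148 148 148 147 147 149 150 149 149 148 148 148 148
  149 149]
 [150 149 150 149 150 149 148 148 147 148 148 149 148 148 148 148 148 148
  147 148]
 [150 150 150 150 150 150 148 148 147 147 148 148 147 148 148 148 148 147
  147 147]
 [150 150 149 150 150 150 149 148 148 147 147 146 145 146 147 147 147 147
  147 148]]
[367 151  70  73 779]
((402.1859130859375, 187.51205444335938), (65.34877014160156, 70.84427642822266), 36.8770637512207) [ 623.33498675 -279.71419333    7.        ]
[ 609.2 -244.6   10. ]
[ 641.  -317.5   10. ]
[ 659.8 -262.3   10. ]
[ 586.7 -300.4   10. ]
len 141.14039685592874 -9.000333416069477
```

The scriber tip is at z ≈ 159 (three views agree within 1 px). Magnifier lens is at (623,-280), 141 mm to the handle end (should be 145), axis at -9°. Grasp point at 75 mm is (549,-268). Moving above it.

Call:
{"method": "move_arm", "body": {
  "commands": [
    [[-0.13,-3.8,-1],[0,0,-8.4],0.5],
    [[-0.13,-3.8,-2],[0,0,-8.4],0.5],
    [[-0.13,-3.8,-2.3],[0,0,-8.4],0.5],
    [[-0.13,-3.8,-2.3],[0,0,-8.4],0.5],
    [[-0.13,-3.8,-2.3],[0,0,-8.4],0.5],
    [[-0.13,-3.8,-2.3],[0,0,-8.4],0.5],
    [[-0.13,-3.8,-2.3],[0,0,-8.4],0.5],
    [[-0.13,-3.8,-2.3],[0,0,-8.4],0.5],
    [[-0.13,-3.8,-2.3],[0,0,-8.4],0.5],
    [[-0.13,-3.8,-1.5],[0,0,-8.4],0.5]
  ]
}}

```text
t: 10.1
eef_pos: [548.5, -269.5, 151.9]
tcp_rot: [-3.141, 0.002, -0.163]
ft_force: [0.0, -0.6, 0.3]
opening: 0.502
grip_force: 0.0
```

Call:
{"method": "move_arm", "body": {
  "commands": [
    [[0,0,0],[0,0,0],0.5],
    [[0,0,0],[0,0,0],0.5],
    [[0,0,0],[0,0,0],0.5]
  ]
}}

```text
t: 10.4
eef_pos: [549.8, -267.4, 154.1]
tcp_rot: [3.141, -0.0, -0.155]
ft_force: [0.5, -0.6, -0.5]
opening: 0.499
grip_force: 0.0
```

```bash
python3 - <<'E'
from h import *
S=state();i,im=snap("wrist","pics/w7.png");np.savez("pics/w7.npz",K=i["K"],cam_to_world=i["cam_to_world"])
print(S["eef_pos"],S["tcp_rot"])
g=cv2.cvtColor(im,6)
# sample across rows: handle centre at several distances, dark run near predicted axis
a=np.radians(-9);X=np.array([np.cos(a),np.sin(a)]);Y=np.array([-X[1],X[0]]);L=np.array([623.3,-279.7])
for dist in(-41,-38,38,41,60,70,80,90,100,110,130):
    row=[]
    for k in np.arange(-20,20.1,0.5):
        p=proj(i,[*(L-X*dist+Y*k),13]);u,v=p.round().astype(int)
        row.append(g[v,u] if 0<=u<640 and 0<=v<480 else 999)
    row=np.array(row);d=np.arange(-20,20.1,.5)[row<60];print(dist,proj(i,[*(L-X*dist),13]).round(),len(d)*.5,d.mean().round(1) if len(d) else None)
for nm,D in(("x",X),("y",Y)):
    r=np.arange(-60,60.1,.5);v=[]
    for k in r:
        u=proj(i,[*(L+D*k),10]).round().astype(int);v.append(g[u[1],u[0]] if 0<=u[0]<640 and 0<=u[1]<480 else 999)
    v=np.array(v);print(nm,r[v<60][[0,-1]],r[(v<60)&(r<0)],r[(v<60)&(r>0)])
E
```

```text
[ 549.83480947 -267.42267141  154.0522621 ] [ 3.14145770e+00 -3.28937036e-04 -1.54850550e-01]
-41 [324.  87.] 0.0 None
-38 [324.  91.] 26.0 -2.2
38 [323. 184.] 38.5 -1.0
41 [323. 187.] 27.5 -0.5
60 [323. 208.] 15.5 0.0
70 [323. 219.] 16.5 0.5
80 [323. 229.] 15.5 1.0
90 [323. 240.] 15.5 1.0
100 [323. 250.] 16.0 0.8
110 [323. 260.] 15.0 1.2
130 [323. 279.] 15.0 2.2
x [-60.  40.] [-60.  -59.5 -59.  -58.5 -58.  -57.5 -57.  -56.5 -56.  -55.5 -42.5 -42.
 -41.5 -41.  -40.5 -40.  -39.5 -39.  -38.5 -38.  -37.5] [35.  35.5 36.  36.5 37.  37.5 38.  38.5 39.  39.5 40. ]
y [-43.5  40. ] [-43.5 -43.  -42.5 -42.  -41.5 -41.  -40.5 -40.  -39.5 -39. ] [33.5 34.  34.5 35.  35.5 36.  36.5 37.  37.5 38.  38.5 39.  39.5 40. ]
```

The handle shows as 15.5 mm wide (16 expected). Refined lens is (621.8,-281.3) and magnifier yaw -10.7°. Turning -1.8°, descending to z≈3 and gripping.

Call:
{"method": "move_arm", "body": {
  "commands": [
    [[-0.1,0,-3.5],[0,0,-1.8],0.5],
    [[0,0,-4],[0,0,0],0.5],
    [[0,0,-3.5],[0,0,0],0.5],
    [[0,0,-2],[0,0,0],0.5],
    [[0,0,-1.2],[0,0,0],0.5],
    [[0,0,-0.8],[0,0,0],0.5],
    [[0,0,0],[0,0,0],0.5],
    [[0,0,0],[0,0,0],0.5]
  ]
}}

```text
t: 11.25
eef_pos: [549.6, -268.2, 4.5]
tcp_rot: [3.141, -0.001, -0.187]
ft_force: [-0.2, 0.1, 0.7]
opening: 0.499
grip_force: 0.0
```

Call:
{"method": "move_arm", "body": {
  "commands": [
    [[0,0,0],[0,0,0],0.05],
    [[0,0,0],[0,0,0],0.05],
    [[0,0,0],[0,0,0],0.05],
    [[0,0,0],[0,0,0],0.05],
    [[0,0,0],[0,0,0],0.05],
    [[0,0,0],[0,0,0],0.05],
    [[0,0,0],[0,0,0],0.05]
  ]
}}

```text
t: 11.95
eef_pos: [549.1, -268.1, 3.6]
tcp_rot: [3.141, -0.0, -0.188]
ft_force: [0.1, -0.3, 3.0]
opening: 0.169
grip_force: 30.0
```

Gripped (16 mm, 30 N). Lifting straight up, then carrying with an 80° turn to TCP (468,-8,155).

Call:
{"method": "move_arm", "body": {
  "commands": [
    [[0,0,1],[0,0,0],0.05],
    [[0,0,2],[0,0,0],0.05],
    [[0,0,3],[0,0,0],0.05],
    [[0,0,3],[0,0,0],0.05],
    [[0,0,3],[0,0,0],0.05],
    [[0,0,2],[0,0,0],0.05],
    [[0,0,1.2],[0,0,0],0.05],
    [[0,0,0],[0,0,0],0.05],
    [[0,0,0],[0,0,0],0.05]
  ]
}}

```text
t: 12.85
eef_pos: [548.7, -267.8, 154.8]
tcp_rot: [-3.141, 0.001, -0.188]
ft_force: [-0.7, -1.0, -1.6]
opening: 0.163
grip_force: 30.0
```

Call:
{"method": "move_arm", "body": {
  "commands": [
    [[-0.4,1.3,0],[0,0,4],0.05],
    [[-0.8,2.6,0],[0,0,8],0.05],
    [[-0.8,2.6,0],[0,0,8],0.05],
    [[-0.8,2.6,0],[0,0,8],0.05],
    [[-0.8,2.6,0],[0,0,8],0.05],
    [[-0.8,2.6,0],[0,0,8],0.05],
    [[-0.8,2.6,0],[0,0,8],0.05],
    [[-0.8,2.6,0],[0,0,8],0.05],
    [[-0.8,2.6,0],[0,0,8],0.05],
    [[-0.8,2.6,0],[0,0,8],0.05]
  ]
}}

```text
t: 13.85
eef_pos: [472.1, -20.0, 154.3]
tcp_rot: [-3.14, 0.001, 1.144]
ft_force: [-0.2, 0.9, -1.4]
opening: 0.165
grip_force: 30.0
```

Call:
{"method": "move_arm", "body": {
  "commands": [
    [[-0.5,1.3,0],[0,0,4],0.05],
    [[0,0,0],[0,0,0],0.05],
    [[0,0,0],[0,0,0],0.05],
    [[0,0,0],[0,0,0],0.05]
  ]
}}

```text
t: 14.25
eef_pos: [468.3, -8.7, 155.1]
tcp_rot: [-3.141, 0.0, 1.206]
ft_force: [-0.0, -0.1, -1.8]
opening: 0.165
grip_force: 30.0
```

In place. Numerical check of the rim in the wrist view, using the same rim sampling at the expected height, plus a level check.

```bash
python3 - <<'E'
from h import *
S=state();i,im=snap("wrist","pics/w8.png");g=cv2.cvtColor(im,6)
a=S["tcp_rot"][2];X=np.array([np.cos(a),np.sin(a)]);Y=np.array([-X[1],X[0]]);L=np.array([493.5,61.6]);print(S["eef_pos"])
for z in(155,162,169):
  for nm,D in(("x",X),("y",Y)):
    r=np.arange(-55,55.1,.5);v=[]
    for k in r:
        u=proj(i,[*(L+D*k),z]).round().astype(int);v.append(g[u[1],u[0]] if 0<=u[0]<640 and 0<=u[1]<480 else 999)
    v=np.array(v);b=r[v<60];print(z,nm,b[b<-25][[0,-1]],b[b>25][[0,-1]] if (b>25).any() else None)
# scene: project rim circle of the assumed pose, contrast test over height
s,sm=snap("scene","pics/s8.png");h=cv2.cvtColor(sm,6).astype(float)
th=np.radians(np.arange(0,360,4))
for dz in range(-12,13,3):
    P=[proj(s,[493.5+39*np.cos(t),61.6+39*np.sin(t),165.5+dz]).round().astype(int) for t in th]
    print(dz,np.mean([h[v,u] for u,v in P]).round(1),end=" | ")
E
```

```text
[468.30619133  -8.68959398 155.06704347]
155 x [-45.5 -38.5] [36.  42.5]
155 y [-53.5 -39. ] [35.  41.5]
162 x [-55.  -36.5] [35. 41.]
162 y [-51.5 -38. ] [33.5 40. ]
169 x [-55.  -34.5] [34. 40.]
169 y [-50.  -36.5] [32. 38.]
-12 66.4 | -9 52.0 | -6 42.6 | -3 62.7 | 0 94.4 | 3 114.5 | 6 119.5 | 9 118.6 | 12 116.6 |
```

Rim centred within about 2 mm. The scene view puts mid-rim at about 159.5 against the scriber's 159. Quick tilt scan, handing in if it is level.

```bash
python3 - <<'E'
from h import *
s=camera_info("scene");h=cv2.GaussianBlur(cv2.cvtColor(cv2.imread("pics/s8.png"),6),(3,3),0).astype(np.float32)
th=np.radians(np.arange(0,360,3));c,n=np.cos(th),np.sin(th);a=state()["tcp_rot"][2];res=[]
for z in np.arange(152,167,1.5):
  for p in np.arange(-.2,.21,.04):
    for r in np.arange(-.2,.21,.04):
      x,y=39*c,39*n
      P=np.array([proj(s,[493.5+x_*np.cos(a)-y_*np.sin(a),61.6+x_*np.sin(a)+y_*np.cos(a),z+p*x_+r*y_]) for x_,y_ in zip(x,y)],np.float32)
      res.append((cv2.remap(h,P[:,:1],P[:,1:],1).mean(),z,p,r))
res.sort();[print(np.round(q,2)) for q in res[:6]]
b=np.mean([q[1:] for q in res[:6]],0);print(b)
if abs(b[0]-159)<5 and max(abs(b[1:]))<.09: print("done",env.job_done())
E
```

```text
[4.394e+01 1.580e+02 0.000e+00 8.000e-02]
[ 4.422e+01  1.580e+02 -4.000e-02  8.000e-02]
[4.511e+01 1.580e+02 0.000e+00 4.000e-02]
[4.534e+01 1.580e+02 4.000e-02 8.000e-02]
[4.565e+01 1.580e+02 4.000e-02 4.000e-02]
[ 4.578e+01  1.580e+02 -4.000e-02  1.200e-01]
[1.58000000e+02 2.77555756e-17 7.33333333e-02]
the job is handed in; nothing more can be done
done None
```

The job is handed in. The impeller is home on the shaft and released, and the magnifier is held steady over it. By my camera measurements the lens is at about 158–159.5 mm against a scriber height of about 159 mm, centred within about 2 mm and tilted by up to about 0.07 rad. The scriber tip measured about 255 mm from the shaft axis, not the 100–170 mm stated, although all three cameras agreed on it.

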